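# Hold a drawer pull on its marks for the screws

## Task

Take the short black pull handle from the worktop and hold it for me against the plywood drawer front, level, its two feet flat on their pencilled outlines, pressed on without ramming with a steady push of about 12 newtons for at least three seconds. Do not let go, for I come with the screws: finish while still gripping and pressing it there, with only the handle bearing on the drawer and everything else on the worktop left where it is.

Things in the scene. Friction and masses are not known exactly. Their poses are not given: they have to be found in the camera images.
- handle_grip (a point): Middle of the grip bar, half-way up, of the SHORT black pull (the one to hold). It lies on its long edge, all of it 36 mm tall. Bar 116 mm long (x), 10 mm thick (y); at each end a 6 mm leg runs back (+y) to an outward-turned foot, 28 x 4 mm. 104 mm free between the legs, 36 mm from bar to the feet. Overall 172 mm. x along the bar, +y from bar to feet, z up
- handle_back (a point): On the short pull: the point of the feet's mounting plane (the face that goes against the drawer) half-way between the two feet and half-way up; 45 mm along +y from the bar's middle. Same axes as the pull
- handle: The short black aluminium pull itself, about 0.2 kg. Origin under the middle of its grip bar, at its lower edge, 18 mm below handle_grip; same axes
- marks (a point): Where handle_back belongs: on the outer face of the drawer front, on the pencilled level line half-way between the outlines of the two feet (28 x 36 mm each, centres 72 mm to either side), 116 mm above the worktop, 28 mm below the front's top edge. x along the front, +y square into the drawer (the way to press), z up
- drawer: Plywood drawer box, open on top, 300 mm wide and deep, 2.6 kg; front 18 mm thick, its top edge 144 mm above the worktop. It stands on a 4 mm anti-slip mat and cannot slide away, but the mat shears: it gives way 1 mm per 4 N pushed on its front, and springs back. Origin: middle of the lower edge of the front's outer face; x along the front, +y into the drawer, z up
- mat: The thin dark anti-slip mat under the drawer, 290 x 280 mm, fixed. Same axes as the drawer; origin on the worktop under the drawer's origin (with the drawer not pushed)
- long_handle_grip (a point): Middle of the grip bar of a LONGER pull of the same make (252 mm overall, 36 mm tall), meant for another drawer: leave it alone. Axes as for the short one
- screwdriver_grip (a point): Middle of the orange handle of a screwdriver lying along its x: leave alone
- screw_tray_mid (a point): Steel tray with screws, 110 x 80 x 28 mm, half-way up: leave alone
- tape_measure_mid (a point): Yellow tape measure, 68 x 34 x 64 mm, its middle: leave alone
- spirit_level_mid (a point): Red spirit level standing on its edge, 300 mm long (x), 22 mm thick, 50 mm tall, its middle: leave alone
- mug_mid (a point): White mug, 82 mm across, 95 mm tall, half-way up: leave alone
- tumbler_mid (a point): Glass tumbler, 72 mm across, 110 mm tall, half-way up: leave alone
- food_box_mid (a point): Food box with green lid, 178 x 128 x 65 mm, half-way up: leave alone

How it is judged (in metres and radians):
On the way, in this order (a step that is already met when the one before it is completed fails the run):
1. the short pull is lifted clear of the worktop in the fingers (height (world z) of handle_grip above 0.06 m and contact force between handle and the fingers above 2 N), for 0.2 s.
2. the pull sits on its outlines and is pressed steadily, 6 to 20 N, for two seconds (x of handle_back in the frame of marks between -0.006 and 0.006 m and z of handle_back in the frame of marks between -0.006 and 0.006 m and y of handle_back in the frame of marks above -0.004 m and angle between the x axis of handle_back and the x axis of marks, either way round below 0.06 rad and angle between the z axis of handle_back and the z axis of marks, either way round below 0.06 rad and contact force between handle and drawer between 6 and 20 N and contact force between handle and the fingers above 2 N and contact force between drawer and the arm below 0.5 N and contact force between drawer and the fingers below 0.5 N and linear speed of handle below 0.02 m/s), for 2 s.
At the end, for the whole second after the job is handed in: The short pull is still gripped and still, within 6 mm of the marks along the front and up or down and 4 mm of its face, level and flat within 0.06 rad, bearing on the drawer with 6 to 20 N; neither arm nor fingers touch the drawer (all of step 2); the arm keeps its last pose, push and grip.
It fails at once if the pull is rammed onto the drawer with more than 40 N (contact force between handle and drawer above 40 N).
It fails at once if the drawer is pushed about by the arm or the fingers (contact force between drawer and the arm above 15 N or contact force between drawer and the fingers above 15 N).
It fails at once if something else on the worktop is moved by more than 25 mm (distance of any of long_handle_grip, screwdriver_grip, screw_tray_mid, tape_measure_mid, spirit_level_mid, mug_mid, tumbler_mid, food_box_mid from where it was at the start of the episode above 0.025 m).
It also fails if it takes over 48 s, if anything falls off the work surface, if the arm or the gripper's body presses on something with over 40 N, if the wrist force passes 120 N, or if a joint passes its speed limit or range.

## Robot

A 7-joint arm with a two-finger parallel gripper is mounted at the origin on the work surface. World frame = base frame: x ahead of the robot, y to its left, z up, the work surface at z = 0. Lengths are in m, angles in degrees, forces in N, time in s.
With the tool pointing down it reaches from about 0.4 to 0.85 m from the base axis. Payload 4.4 kg.
Tool frame: the origin (TCP) lies on the centre line of the jaws, within the pads' length; the fingertips stand 22 mm ahead of it and the grasp point (between the pads) lies 3 mm ahead of it; z points along the fingers, y is the line along which they close (so a half turn about z gives the same grasp; the last joint's range is limited). The gripper opens to 94 mm and grips with 3 to 60 N. Pads are 16 mm wide; open, the fingers measure 119 mm over their backs; the gripper's body (75 mm by 177 mm) begins 78 mm behind the grasp point.
Start: joints at [-74.702, 36.005, 2.206, 86.941, -1.547, 57.084, -1.146], TCP at [0.212, 0.614, 0.227] pointing down, gripper open.
Joint ranges: [-175.42, 175.42], [-21.48, 121.26], [-71.46, 75.88], [10.55, 141.38], [-63.04, 243.04], [13.31, 113.54], [-168.57, 168.57]. Speed limits (degrees/s): [147.25, 147.25, 180, 180, 180, 180, 180].

## Interface

Orientations are given as a 3x3 rotation matrix whose columns are the frame's x, y, z axes.
In Python, from rig import readout, vision, bot, models gives the robot as it stands.
- The arm moves only by the tool jog_arm, never from a script. Its argument "motion" is one flat list of numbers, 6 for each row, row after row: the shift along the tool's x, y, z as a fraction of full scale, then the turn, a rotation vector about the tool's x, y, z as a fraction of full scale. In form: [dx, dy, dz, wx, wy, wz, dx, dy, dz, wx, wy, wz, ...]. A call has 1 to 20 rows; each row shifts and turns the commanded pose from where the row before left it, along the tool's axes as they then stand; what a row does not reach is not made up. Full scale, the value 1, is 2 cm for a shift and 0.08 rad for a turn. A row lasts 1/10 s, in which the tool goes at most 50 mm and 8.59 degrees, less where a joint would pass 70% of its speed; a pose out of reach is approached as far as the arm can. A call with a number of a shift or a turn outside -1 to 1 is refused whole. A call with a gripper value outside its range is refused whole. "fingers" is the closure, from 0 (fully open) to 1 (shut), set as the call begins (left out, the last holds). The fingers move at their own pace and stop on an object; "grip_force" is the grip in N (left out, the last holds). Time passes only in rows, so rows that do not move let the fingers close. It gives the time, the measured TCP pose, the force, the opening and the grip force at its end, in the units of the state.
- readout.read_state(): the state, without advancing time (a new reading comes with each control period).
- vision.get_image(name): name is "side" or "top"; returns the picture (384x512x3 uint8, red, green, blue); there is no depth.
- vision.camera_info(name): a dict with "vfov" (degrees; the focal length in pixels is half the picture's height over the tangent of half this angle, whatever the lens; pixels are square), "cx", "cy" (the principal point, pixels), "R" (3x3) and "t" (3): a world point X has camera coordinates R X + t. Camera axes: x right, y down, z forward; pixel columns grow to the right and rows downward; lengths in m; the calibration is good to about 2 mm. A picture is of the moment at which its call begins. camera_info takes no time and is no camera call.
- bot.job_done(): hands the job in; it is judged then, once.
Trained networks look in the newest picture that a camera, given by its name, has taken for a name from the list of things; names that differ only in an ending like _2 or _b are one class to them, and where a whole thing is asked for, a point or a joint stands for the part that bears it (a point fixed in the world has none). Each returns a list of dicts, best first, with "score" (0 to 1); they miss things now and then, are a little off and sometimes report something else, mostly with a low value. They report only what shows in the picture. A call takes as long as a camera call.
- models.look_for(camera, name): "centre" ([x, y, z] in m, in world coordinates, good to about 4 mm: the middle of the surface that is visible of it).
- models.outline_of(camera, name): "pixels" (384x512 bool, what is visible of it).
The state is a dict: "clock": time; "joints": joint angles; "qd": joint speeds; "joint_efforts": joint torques, N m; "tool_pos": TCP position; "tool_rot": TCP orientation; "ft_force": force on the tool from outside, world axes, zero at the start; "wrist_torque": the same for the moment, N m; "finger_gap": opening from 0.0 (shut) to 1.0 (fully open); "grasp_force": force on a finger pad.
Only numpy, scipy, OpenCV 4.12 (cv2) and the standard library are available. Lean on these libraries where they do the work, as an engineer would, in place of code of your own. Each camera call takes 0.05 s, during which the arm holds its last target. There are 200 camera calls.

## Working session

There is one attempt and no reset: what is moved stays moved. The work goes in short steps, Python scripts to look and compute and a tool call to move; the robot and the scene stay as the last step left them, time stands still between calls to the robot, and variables do not carry over. Pictures are saved under pics/ and viewed, at most 10 in all, crops included, and the job is handed in when it is done.

Besides the shell and the picture viewer there is one more tool, called after "Request:" by a JSON object that holds its "method" and its "body", one argument or row to a line. jog_arm: Moves the arm, as the interface text tells. Its arguments: {"type":"object","properties":{"motion":{"type":"array"},"fingers":{"type":"number"},"grip_force":{"type":"number"}},"required":["motion"]}

```bash
mkdir -p pics
python3 - <<'E'
from rig import readout, vision, models
import cv2, numpy as np
s=readout.read_state();print(s)
for c in("side","top"):
    im=vision.get_image(c);cv2.imwrite(f"pics/{c}0.png",im[:,:,::-1])
    print(c,vision.camera_info(c))
    for n in("handle","handle_grip","handle_back","drawer","marks","long_handle_grip"):
        try: print(n,[(np.round(d["centre"],3),round(d["score"],2)) for d in models.look_for(c,n)][:3])
        except Exception as e: print(n,e)
E
```

```text
{'clock': 0.0, 'joints': array([-74.70198185,  36.0570212 ,   2.20236268,  86.99441532,
        -1.54589104,  57.08410023,  -1.14586294]), 'qd': array([-0.01092782,  0.01305344,  0.08187099,  0.06803372,  0.03442795,
       -0.00629284,  0.08144824]), 'joint_efforts': array([-1.43274883e-04, -5.49744415e+01,  1.14321996e+00, -1.86628836e+01,
       -5.22160332e-02,  2.39583448e-02,  1.64160133e-04]), 'tool_pos': array([0.21212369, 0.61376219, 0.22658431]), 'tool_rot': array([[-9.45135900e-01,  3.26676914e-01, -5.69316413e-04],
       [ 3.26677408e-01,  9.45134266e-01, -1.75775458e-03],
       [-3.61373907e-05, -1.84729976e-03, -9.99998293e-01]]), 'ft_force': array([-0.2590075 , -0.63961851, -0.12828834]), 'wrist_torque': array([ 0.01160264, -0.03713385,  0.01234031]), 'grasp_force': 0.0, 'finger_gap': 1.0033915595288219}
side {'vfov': 48.54717432520472, 'cx': 254.39705968183867, 'cy': 195.40230539840644, 'R': array([[ 0.89929989, -0.437145  ,  0.01280459],
       [-0.21320488, -0.46379544, -0.8599055 ],
       [ 0.3818421 ,  0.77058292, -0.51029264]]), 't': array([-0.49849121,  0.220
[... 459 characters left out ...]
1.62042008494755, 'cx': 255.56920341836843, 'cy': 193.38749530902493, 'R': array([[ 0.05139575, -0.99866553, -0.00506227],
       [-0.97372256, -0.04898468, -0.222407  ],
       [ 0.22186223,  0.01636002, -0.97494077]]), 't': array([-0.01635574,  0.5849773 ,  1.56583441])}
handle [(array([ 0.516, -0.374,  0.033]), 0.74)]
handle_grip [(array([ 0.514, -0.375,  0.035]), 0.77)]
handle_back [(array([ 0.516, -0.377,  0.03 ]), 0.71), (array([0.496, 0.227, 0.024]), 0.42)]
drawer [(array([0.498, 0.228, 0.02 ]), 0.74), (array([ 0.399, -0.509,  0.062]), 0.63)]
marks [(array([0.496, 0.228, 0.024]), 0.93), (array([ 0.346, -0.359,  0.004]), 0.57)]
long_handle_grip [(array([ 0.513, -0.161,  0.033]), 0.47)]
```

View pics/side0.png

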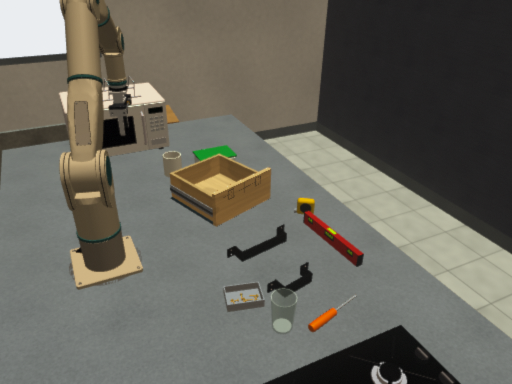

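View pics/top0.png

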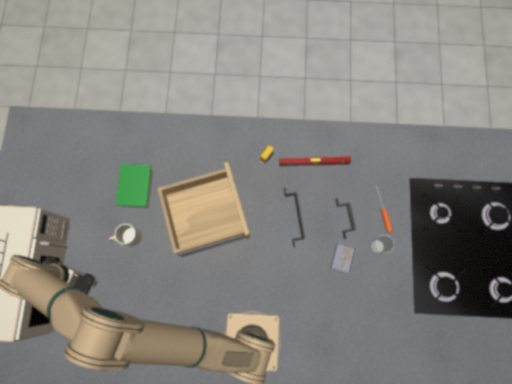

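The drawer front is the wider board on the right in top view, (226,165)–(247,237). The short pull has its bar at about (352,215) and its feet at (337,200) and (345,236), facing the drawer. Next I'll zoom in.

Run:
```python
import cv2, numpy as np
t=cv2.imread("pics/top0.png");s=cv2.imread("pics/side0.png")
def crop(im,x,y,w,h,k): return cv2.resize(im[y:y+h,x:x+w],None,fx=k,fy=k,interpolation=cv2.INTER_CUBIC)
a=crop(t,320,190,50,50,6);b=crop(t,200,155,60,100,6)[:600]
c=crop(s,260,260,60,40,7)[:280];d=crop(s,200,160,80,60,5)
W=np.zeros((600,800,3),np.uint8)
W[:300,:300]=a;W[:300,300:700]=d;W[300:580,:420]=c
W[300:600,420:]=crop(t,200,155,63,50,6)[:300,:378].copy() if False else cv2.copyMakeBorder(crop(t,200,158,95,85,3.5)[:298,:333],0,2,0,47,0)
cv2.imwrite("pics/z1.png",W)
```

```text
Traceback (most recent call last):
ValueError: could not broadcast input array from shape (300,379,3) into shape (300,380,3)
```

Run:
```python
import cv2, numpy as np
t=cv2.imread("pics/top0.png");s=cv2.imread("pics/side0.png")
W=np.zeros((600,800,3),np.uint8)
def put(im,x,y,w,h,k,X,Y):
    c=cv2.resize(im[y:y+h,x:x+w],None,fx=k,fy=k,interpolation=cv2.INTER_CUBIC);W[Y:Y+c.shape[0],X:X+c.shape[1]]=c
put(t,320,190,50,50,6,0,0)      # handle top
put(s,200,160,80,60,6,310,0)    # drawer side
put(s,262,260,55,40,6,0,310)    # handle side
put(t,205,160,110,58,4,350,365) # drawer upper part
cv2.imwrite("pics/z1.png",W)
```

```text
(no output)
```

View pics/z1.png

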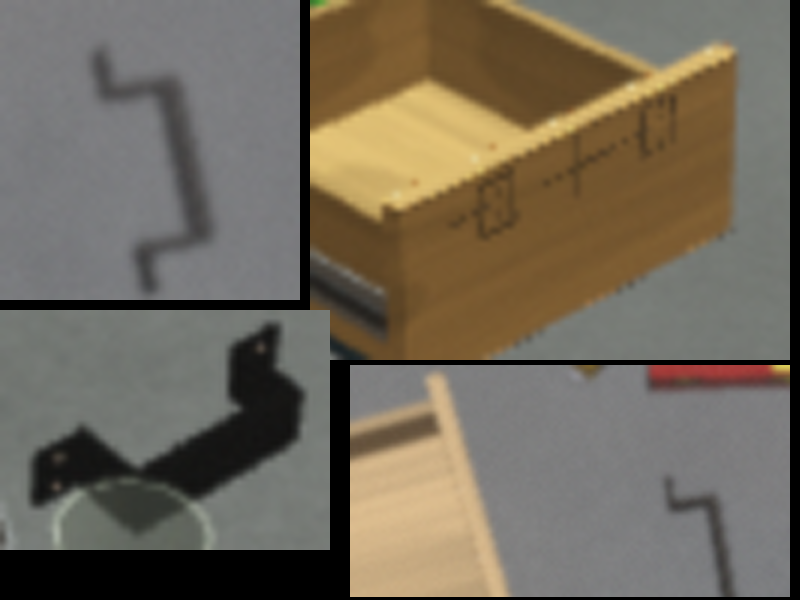

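```bash
cat > h.py <<'E'
import numpy as np, cv2
from rig import vision
from scipy.optimize import minimize
I={c:vision.camera_info(c) for c in("side","top")}
def f(c): return 192/np.tan(np.radians(I[c]["vfov"])/2)
def proj(c,P):
    q=np.atleast_2d(P)@I[c]["R"].T+I[c]["t"]; return q[:,:2]/q[:,2:]*f(c)+[I[c]["cx"],I[c]["cy"]]
def ray(c,uv,z):
    i=I[c];d=i["R"].T@np.array([(uv[0]-i["cx"])/f(c),(uv[1]-i["cy"])/f(c),1]);C=-i["R"].T@i["t"]
    return C+d*(z-C[2])/d[2]
BOX=[(-58,58,-5,5),(-58,-52,5,41),(52,58,5,41),(-86,-58+6,41,45),(52,86,41,45)]
def pose(p,P):
    c,s=np.cos(p[2]),np.sin(p[2]); return np.c_[P[:,0]*c-P[:,1]*s+p[0],P[:,0]*s+P[:,1]*c+p[1],P[:,2]]
def render(c,p,x0,y0,w,h,z=0,k=8):
    m=np.zeros((h*k,w*k),np.uint8)
    for a,b,d,e in BOX:
        P=np.array([(x,y,zz) for x in(a,b) for y in(d,e) for zz in(0,36)])/1000
        P=pose(p,P);P[:,2]+=z
        q=(proj(c,P)-[x0,y0]+.5)*k-.5
        cv2.fillConvexPoly(m,cv2.convexHull(np.round(q*16).astype(np.int32)),255,shift=4)
    return cv2.resize(m,(w,h),interpolation=cv2.INTER_AREA)/255.
def dark(im,x0,y0,w,h):
    g=im[y0:y0+h,x0:x0+w].max(2).astype(float);b=np.median(g);d=np.percentile(g,1.5)
    return np.clip((b-g)/(b-d),0,1)
def fit(views,p0,z=0,blur=.6):
    D={c:(dark(im,*r),r) for c,(im,r) in views.items()}
    def cost(p,show=False):
        e=0
        for c,(m,r) in D.items():
            R=cv2.GaussianBlur(render(c,p,*r,z=z),(0,0),blur); e+=((R-m)**2).sum()/ (m**2).sum()
        return e
    best=min((minimize(cost,p0+np.array([0,0,a]),method="Nelder-Mead",options=dict(initial_simplex=p0+np.array([0,0,a])+np.array([[0,0,0],[.01,0,0],[0,.01,0],[0,0,.15]]),xatol=1e-5,fatol=1e-6)) for a in(-.1,.1)),key=lambda r:r.fun)
    return best.x,best.fun
E
python3 - <<'E'
from h import *
t=cv2.imread("pics/top0.png");s=cv2.imread("pics/side0.png")
p0=np.array([.51,-.40,.2])
V={"top":(t,(322,190,40,52)),"side":(s,(262,260,54,45))}
print("both",fit(V,p0));
for c in V: print(c,fit({c:V[c]},p0))
M=[]
for u in((497,205),(577,165),(658,127)):
    uv=((u[0]-310+.5)/6-.5+200,(u[1]+.5)/6-.5+160); M.append(ray("side",uv,.116))
M=np.array(M);print(M,np.linalg.norm(M[2]-M[0]),np.arctan2(*(M[2]-M[0])[1::-1]))
for u,z in(((398,210),.144),((735,50),.144),((733,228),.004)):
    print("side corner",ray("side",((u[0]-310+.5)/6-.5+200,(u[1]+.5)/6-.5+160),z))
# top view edge
hsv=cv2.cvtColor(t,cv2.COLOR_BGR2HSV);sat=hsv[:,:,1].astype(float)
pts=[]
for r in range(172,234,3):
    row=sat[r,215:262];i=np.where(row>60)[0].max();a,b=row[i],row[i+1]
    pts.append((215+i+(a-60)/(a-b),r))
E=np.array([ray("top",q,.144) for q in pts]);co=np.polyfit(E[:,0],E[:,1],1);print("top edge yaw",np.arctan(co[0]),"y at .49",np.polyval(co,.49),np.std(E[:,1]-np.polyval(co,E[:,0])))
co2=np.polyfit(M[:,0],M[:,1],1);print("marks y at .49",np.polyval(co2,.49))
print("camC",[-I[c]["R"].T@I[c]["t"] for c in I])
E
```

```text
both (array([ 0.51620601, -0.38529539,  0.22020705]), np.float64(0.12552380785714853))
top (array([ 0.51746049, -0.38562707,  0.21803858]), np.float64(0.026794676730963383))
side (array([ 0.51491803, -0.38502571,  0.22333517]), np.float64(0.07699276904144697))
[[0.48002949 0.0525423  0.116     ]
 [0.54635843 0.07759603 0.116     ]
 [0.61590568 0.10136805 0.116     ]] 0.14438245883621928 0.3449711565802837
side corner [0.40561163 0.02787414 0.144     ]
side corner [0.68749285 0.13062105 0.144     ]
side corner [0.6907913  0.13027206 0.004     ]
top edge yaw 0.3423705671972388 y at .49 0.057662737296700226 0.0002710100923682684
marks y at .49 0.05653960149248849
camC [array([-0.04883724, -1.21376795,  0.92294585]), array([ 0.22304669, -0.01329606,  1.65661605])]
```

Short pull: grip at (0.516, −0.385), yaw 0.22. Marks: (0.547, 0.078, 0.116), yaw 0.344. The two views agree to about 2 mm. First I'll turn the tool to the pull's yaw.

Request:
{"method": "jog_arm", "body": {
  "motion": [0, 0, 0, 0, 0, -0.99, 0, 0, 0, 0, 0, -0.99, 0, 0, 0, 0, 0, -0.99, 0, 0, 0, 0, 0, -0.99, 0, 0, 0, 0, 0, -0.99, 0, 0, 0, 0, 0, -0.99, 0, 0, 0, 0, 0, -0.98],
  "fingers": 0.6,
  "grip_force": 30
}}

```text
clock: 1.4
tool_pos: [0.2124, 0.6143, 0.2275]
tool_rot: [[-0.975, -0.222, 0.0], [-0.222, 0.975, 0.0], [-0.0, 0.0, -1.0]]
ft_force: [0.1, -0.6, 1.0]
finger_gap: 0.442
grasp_force: 0.0
```

```bash
cat > go.py <<'E'
import sys,numpy as np
from rig import readout
s=readout.read_state();R=s["tool_rot"];p=s["tool_pos"]
print("t",round(s["clock"],2),"p",p.round(4),"yaw_toolx",np.degrees(np.arctan2(R[1,0],R[0,0])).round(2),"tz",R[:,2].round(4),"gap",round(s["finger_gap"]*94,1),"F",s["ft_force"].round(2),"g",round(s["grasp_force"],1))
if len(sys.argv)>3:
    for a in range(1,len(sys.argv),3):
        q=np.array([float(v) for v in sys.argv[a:a+3]]);d=R.T@(q-p);print(q,"units",(d/.02).round(3),"rows",np.ceil(np.abs(d).max()/.02));p=q
E
python3 go.py .5 .2 .227  .5163 -.3853 .12 .5163 -.3853 .026
```

```text
t 1.4 p [0.2124 0.6143 0.2275] yaw_toolx -167.17 tz [ 1.e-04  1.e-04 -1.e+00] gap 41.6 F [ 0.12 -0.6   1.01] g 0.0
[0.5   0.2   0.227] units [ -9.421 -23.393   0.026] rows 24.0
[ 0.5163 -0.3853  0.12  ] units [  5.704 -28.716   5.348] rows 29.0
[ 0.5163 -0.3853  0.026 ] units [ 0.  -0.   4.7] rows 5.0
```

Request:
{"method": "jog_arm", "body": {
  "motion": [-0.4, -0.97, 0, 0, 0, 0, -0.4, -0.97, 0, 0, 0, 0, -0.4, -0.97, 0, 0, 0, 0, -0.4, -0.97, 0, 0, 0, 0, -0.4, -0.97, 0, 0, 0, 0, -0.4, -0.97, 0, 0, 0, 0, -0.4, -0.97, 0, 0, 0, 0, -0.4, -0.97, 0, 0, 0, 0, -0.4, -0.97, 0, 0, 0, 0, -0.4, -0.97, 0, 0, 0, 0, -0.4, -0.97, 0, 0, 0, 0, -0.4, -0.97, 0, 0, 0, 0, -0.4, -0.97, 0, 0, 0, 0, -0.4, -0.97, 0, 0, 0, 0, -0.4, -0.97, 0, 0, 0, 0, -0.4, -0.97, 0, 0, 0, 0, -0.4, -0.97, 0, 0, 0, 0, -0.4, -0.97, 0, 0, 0, 0, -0.4, -0.97, 0, 0, 0, 0, -0.4, -0.97, 0, 0, 0, 0]
}}

```text
clock: 3.4
tool_pos: [0.454, 0.2701, 0.2276]
tool_rot: [[-0.976, -0.219, 0.0], [-0.219, 0.976, 0.0], [-0.0, 0.0, -1.0]]
ft_force: [0.5, 0.2, -0.1]
finger_gap: 0.401
grasp_force: 0.0
```

Request:
{"method": "jog_arm", "body": {
  "motion": [-0.35, -0.97, 0, 0, 0, 0, -0.35, -0.97, 0, 0, 0, 0, -0.35, -0.97, 0, 0, 0, 0, -0.35, -0.97, 0, 0, 0, 0, 0.2, -0.99, 0, 0, 0, 0, 0.2, -0.99, 0, 0, 0, 0, 0.2, -0.99, 0, 0, 0, 0, 0.2, -0.99, 0, 0, 0, 0, 0.2, -0.99, 0, 0, 0, 0, 0.2, -0.99, 0, 0, 0, 0, 0.2, -0.99, 0, 0, 0, 0, 0.2, -0.99, 0, 0, 0, 0, 0.2, -0.99, 0, 0, 0, 0, 0.2, -0.99, 0, 0, 0, 0, 0.2, -0.99, 0, 0, 0, 0, 0.2, -0.99, 0, 0, 0, 0, 0.2, -0.99, 0, 0, 0, 0, 0.2, -0.99, 0, 0, 0, 0, 0.2, -0.99, 0, 0, 0, 0, 0.2, -0.99, 0, 0, 0, 0]
}}

```text
clock: 5.4
tool_pos: [0.5047, -0.1228, 0.2276]
tool_rot: [[-0.976, -0.219, 0.0], [-0.219, 0.976, -0.0], [-0.0, -0.0, -1.0]]
ft_force: [-0.4, 0.5, -0.2]
finger_gap: 0.397
grasp_force: 0.0
```

```bash
python3 go.py  .5163 -.3853 .12
```

```text
t 5.4 p [ 0.5047 -0.1228  0.2276] yaw_toolx -167.35 tz [ 3.e-04 -1.e-04 -1.e+00] gap 37.4 F [-0.39  0.5  -0.19] g 0.0
[ 0.5163 -0.3853  0.12  ] units [  2.311 -12.934   5.383] rows 13.0
```

Request:
{"method": "jog_arm", "body": {
  "motion": [0.18, -0.99, 0, 0, 0, 0, 0.18, -0.99, 0, 0, 0, 0, 0.18, -0.99, 0, 0, 0, 0, 0.18, -0.99, 0, 0, 0, 0, 0.18, -0.99, 0, 0, 0, 0, 0.18, -0.99, 0, 0, 0, 0, 0.18, -0.99, 0, 0, 0, 0, 0.18, -0.99, 0, 0, 0, 0, 0.18, -0.99, 0.5, 0, 0, 0, 0.18, -0.99, 0.9, 0, 0, 0, 0.18, -0.99, 0.9, 0, 0, 0, 0.18, -0.99, 0.9, 0, 0, 0, 0.18, -0.99, 0.9, 0, 0, 0, 0, 0, 0, 0, 0, 0, 0, 0, 0, 0, 0, 0, 0, 0, 0, 0, 0, 0]
}}

```text
clock: 7.0
tool_pos: [0.5161, -0.3822, 0.146]
tool_rot: [[-0.975, -0.22, 0.001], [-0.22, 0.975, 0.0], [-0.001, 0.0, -1.0]]
ft_force: [0.3, 0.1, 0.4]
finger_gap: 0.399
grasp_force: 0.0
```

```bash
python3 go.py  .5163 -.3853 .025
python3 - <<'E'
from h import *
from rig import vision,models
im=vision.get_image("top")[:,:,::-1];cv2.imwrite("pics/top1.png",im)
s=vision.get_image("side")[:,:,::-1];cv2.imwrite("pics/side1.png",s)
for n in("tumbler_mid","screw_tray_mid"):
  for c in("top","side"):print(n,[(d["centre"].round(3) if hasattr(d["centre"],"round") else d["centre"],round(d["score"],2)) for d in models.look_for(c,n)][:2])
W=np.zeros((600,800,3),np.uint8)
W[:,:400]=cv2.resize(im[170:290,310:390],(400,600));W[:,400:]=cv2.resize(s[200:335,235:325],(400,600));cv2.imwrite("pics/z2.png",W)
E
```

```text
t 7.0 p [ 0.5161 -0.3822  0.146 ] yaw_toolx -167.28 tz [ 1.e-03  5.e-04 -1.e+00] gap 37.5 F [0.28 0.13 0.39] g 0.0
[ 0.5163 -0.3853  0.025 ] units [ 0.032 -0.155  6.051] rows 7.0
tumbler_mid []
tumbler_mid [([0.3945, -0.5155, 0.0732], 0.97), ([0.5133, -0.3806, 0.0267], 0.21)]
screw_tray_mid [([0.507, -0.3846, 0.0313], 0.36)]
screw_tray_mid [([0.3412, -0.3507, 0.009], 0.73)]
```

View pics/z2.png

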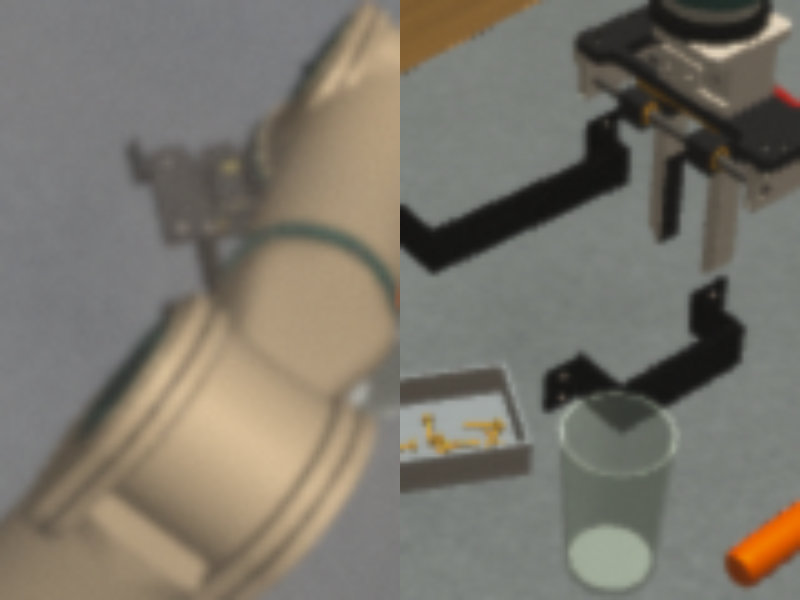

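The gripper is above the pull, the fingers are aligned across the bar and the tumbler is clear. Descending.

Request:
{"method": "jog_arm", "body": {
  "motion": [0.03, -0.15, 1, 0, 0, 0, 0, 0, 1, 0, 0, 0, 0, 0, 1, 0, 0, 0, 0, 0, 1, 0, 0, 0, 0, 0, 0.8, 0, 0, 0, 0, 0, 0.6, 0, 0, 0, 0, 0, 0.3, 0, 0, 0, 0, 0, 0.25, 0, 0, 0, 0, 0, 0, 0, 0, 0, 0, 0, 0, 0, 0, 0]
}}

```text
clock: 8.3
tool_pos: [0.5158, -0.3866, 0.027]
tool_rot: [[-0.976, -0.219, 0.001], [-0.219, 0.976, -0.001], [-0.001, -0.001, -1.0]]
ft_force: [0.2, -0.4, -0.4]
finger_gap: 0.399
grasp_force: 0.0
```

```bash
python3 go.py  .5163 -.3853 .025
```

```text
t 8.3 p [ 0.5158 -0.3866  0.027 ] yaw_toolx -167.35 tz [ 8.e-04 -6.e-04 -1.e+00] gap 37.6 F [ 0.18 -0.39 -0.37] g 0.0
[ 0.5163 -0.3853  0.025 ] units [-0.039  0.06   0.1  ] rows 1.0
```

Request:
{"method": "jog_arm", "body": {
  "motion": [0, 0, 0.08, 0, 0, 0, 0, 0, 0, 0, 0, 0]
}}

```text
clock: 8.5
tool_pos: [0.5156, -0.3865, 0.0252]
tool_rot: [[-0.976, -0.219, 0.0], [-0.219, 0.976, -0.0], [-0.0, -0.0, -1.0]]
ft_force: [0.5, 0.8, -0.1]
finger_gap: 0.401
grasp_force: 0.0
```

Request:
{"method": "jog_arm", "body": {
  "motion": [0, 0, 0, 0, 0, 0, 0, 0, 0, 0, 0, 0, 0, 0, 0, 0, 0, 0, 0, 0, 0, 0, 0, 0, 0, 0, 0, 0, 0, 0, 0, 0, 0, 0, 0, 0, 0, 0, 0, 0, 0, 0, 0, 0, 0, 0, 0, 0],
  "fingers": 1,
  "grip_force": 45
}}

```text
clock: 9.3
tool_pos: [0.5154, -0.3861, 0.0249]
tool_rot: [[-0.976, -0.219, -0.0], [-0.219, 0.976, 0.0], [0.0, 0.0, -1.0]]
ft_force: [-0.7, 0.9, 1.7]
finger_gap: 0.105
grasp_force: 45.0
```

```bash
python3 go.py
```

```text
t 9.3 p [ 0.5154 -0.3861  0.0249] yaw_toolx -167.34 tz [-2.e-04  4.e-04 -1.e+00] gap 9.8 F [-0.72  0.87  1.75] g 45.0
```

Request:
{"method": "jog_arm", "body": {
  "motion": [0, 0, -0.5, 0, 0, 0, 0, 0, -0.9, 0, 0, 0, 0, 0, -0.9, 0, 0, 0, 0, 0, -0.9, 0, 0, 0, 0, 0, -0.9, 0, 0, 0, 0, 0, -0.8, 0, 0, -0.5, 0, 0, 0, 0, 0, -0.5, 0, 0, 0, 0, 0, -0.535, 0, 0, 0, 0, 0, 0, 0, 0, 0, 0, 0, 0, 0, 0, 0, 0, 0, 0]
}}

```text
clock: 10.4
tool_pos: [0.5153, -0.3865, 0.1228]
tool_rot: [[-0.942, -0.336, -0.0], [-0.336, 0.942, -0.0], [0.0, -0.0, -1.0]]
ft_force: [-0.4, 0.6, -1.8]
finger_gap: 0.104
grasp_force: 45.0
```

```bash
python3 - <<'E'
import numpy as np
m=np.array([.547,.0778]);y=np.array([-np.sin(.344),np.cos(.344)]);print(m-.075*y, m-.045*y)
E
python3 go.py .5723 .0072 .123
```

```text
[0.57229416 0.00719401] [0.56217649 0.03543641]
t 10.4 p [ 0.5153 -0.3865  0.1228] yaw_toolx -160.36 tz [-2.e-04 -1.e-04 -1.e+00] gap 9.8 F [-0.39  0.58 -1.8 ] g 45.0
[0.5723 0.0072 0.123 ] units [-9.2980e+00  1.7582e+01 -1.1000e-02] rows 18.0
```

Request:
{"method": "jog_arm", "body": {
  "motion": [-0.25, 0.5, 0, 0, 0, 0, -0.5, 0.94, 0, 0, 0, 0, -0.5, 0.94, 0, 0, 0, 0, -0.5, 0.94, 0, 0, 0, 0, -0.5, 0.94, 0, 0, 0, 0, -0.5, 0.94, 0, 0, 0, 0, -0.5, 0.94, 0, 0, 0, 0, -0.5, 0.94, 0, 0, 0, 0, -0.5, 0.94, 0, 0, 0, 0, -0.5, 0.94, 0, 0, 0, 0, -0.5, 0.94, 0, 0, 0, 0, -0.5, 0.94, 0, 0, 0, 0, -0.5, 0.94, 0, 0, 0, 0, -0.5, 0.94, 0, 0, 0, 0, -0.5, 0.94, 0, 0, 0, 0, -0.5, 0.94, 0, 0, 0, 0, -0.5, 0.94, 0, 0, 0, 0, -0.5, 0.94, 0, 0, 0, 0, -0.5, 0.94, 0, 0, 0, 0, 0, 0.1, 0, 0, 0, 0]
}}

```text
clock: 12.4
tool_pos: [0.5717, 0.0107, 0.1229]
tool_rot: [[-0.94, -0.342, 0.0], [-0.342, 0.94, 0.003], [-0.001, 0.002, -1.0]]
ft_force: [-0.5, 0.0, -1.5]
finger_gap: 0.104
grasp_force: 45.0
```

Request:
{"method": "jog_arm", "body": {
  "motion": [0, 0, 0, 0, 0, 0, 0, 0, 0, 0, 0, 0, 0, 0, 0, 0, 0, 0]
}}

```text
clock: 12.7
tool_pos: [0.5713, 0.0042, 0.1229]
tool_rot: [[-0.942, -0.335, -0.0], [-0.335, 0.942, -0.001], [0.001, -0.001, -1.0]]
ft_force: [0.3, 0.6, -1.9]
finger_gap: 0.102
grasp_force: 45.0
```

```bash
python3 go.py .5723 .0072 .123
python3 - <<'E'
from h import *
s=vision.get_image("side")[:,:,::-1].copy();cv2.imwrite("pics/side2.png",s)
t=vision.get_image("top")[:,:,::-1].copy();cv2.imwrite("pics/top2.png",t)
from rig import readout
p=readout.read_state()["tool_pos"]
k=6;x0,y0,w,h=205,155,100,80
c=cv2.resize(s[y0:y0+h,x0:x0+w],None,fx=k,fy=k,interpolation=cv2.INTER_CUBIC)
# predicted foot/bar corners overlay as small dots
pp=(p[0],p[1],.343)
P=np.array([(x,y,z) for x in(-86,86) for y in(41,) for z in(0,36)]+[(x,-5,z) for x in(-58,58) for z in(0,36)])/1000
P=pose(pp,P);P[:,2]+=p[2]-.0069-.018
for q in (proj("side",P)-[x0,y0]+.5)*k: cv2.circle(c,tuple(np.int32(q)),2,(0,0,255),-1)
M=pose((.547,.0778,.344),np.array([(x,0,z) for x in(-.086,-.058,.058,.086) for z in(.098,.134)]))
for q in (proj("side",M)-[x0,y0]+.5)*k: cv2.circle(c,tuple(np.int32(q)),2,(255,0,0),-1)
cv2.imwrite("pics/z3.png",c)
E
```

```text
t 12.7 p [0.5713 0.0042 0.1229] yaw_toolx -160.44 tz [-3.e-04 -9.e-04 -1.e+00] gap 9.6 F [ 0.34  0.62 -1.88] g 45.0
[0.5723 0.0072 0.123 ] units [-0.096  0.125 -0.007] rows 1.0
```

View pics/z3.png

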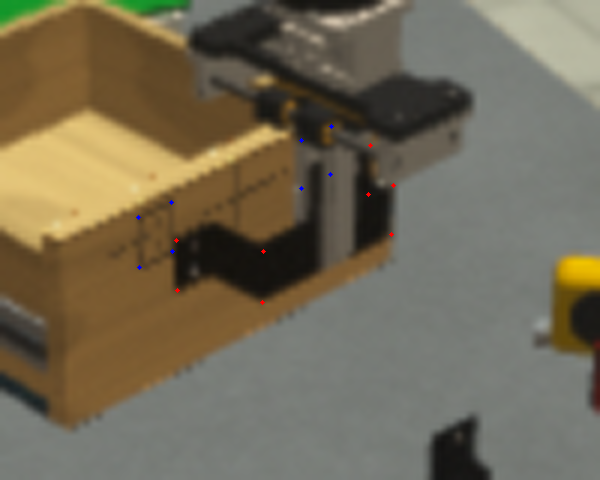

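Predicted (red) and actual handle corners coincide within about 1 mm. The marks overlay (blue) also sits on the pencilled outlines. Approaching.

```bash
python3 go.py .5622 .0354 .123
```

```text
t 12.8 p [0.5715 0.0046 0.1229] yaw_toolx -160.42 tz [-1.e-04 -5.e-04 -1.e+00] gap 9.6 F [-0.37  1.11 -1.1 ] g 45.0
[0.5622 0.0354 0.123 ] units [-0.079  1.604 -0.008] rows 2.0
```

Contact is expected at 1.6 units. I'll stop about 5 mm short.

Request:
{"method": "jog_arm", "body": {
  "motion": [-0.08, 0.4, 0, 0, 0, 0, 0, 0.4, 0, 0, 0, -0.025, 0, 0.3, 0, 0, 0, 0, 0, 0.2, 0, 0, 0, 0, 0, 0.05, 0, 0, 0, 0, 0, 0, 0, 0, 0, 0, 0, 0, 0, 0, 0, 0, 0, 0, 0, 0, 0, 0]
}}

```text
clock: 13.6
tool_pos: [0.564, 0.0314, 0.1228]
tool_rot: [[-0.941, -0.338, 0.0], [-0.338, 0.941, -0.0], [0.0, -0.0, -1.0]]
ft_force: [-0.1, 0.2, -2.8]
finger_gap: 0.105
grasp_force: 45.0
```

```bash
python3 go.py .5622 .0354 .123
```

```text
t 13.6 p [0.564  0.0314 0.1228] yaw_toolx -160.23 tz [ 0.e+00 -2.e-04 -1.e+00] gap 9.9 F [-0.12  0.21 -2.77] g 45.0
[0.5622 0.0354 0.123 ] units [ 0.02   0.218 -0.008] rows 1.0
```

Advance in 0.5 mm rows at about 5 mm/s.

Request:
{"method": "jog_arm", "body": {
  "motion": [0, 0.03, 0, 0, 0, 0, 0, 0.03, 0, 0, 0, 0, 0, 0.03, 0, 0, 0, 0, 0, 0.03, 0, 0, 0, 0, 0, 0.03, 0, 0, 0, 0, 0, 0, 0, 0, 0, 0]
}}

```text
clock: 14.2
tool_pos: [0.5629, 0.0348, 0.1228]
tool_rot: [[-0.941, -0.339, -0.0], [-0.339, 0.941, 0.0], [0.0, 0.0, -1.0]]
ft_force: [1.7, 0.2, -1.5]
finger_gap: 0.099
grasp_force: 45.0
```

Request:
{"method": "jog_arm", "body": {
  "motion": [0, 0.03, 0, 0, 0, 0, 0, 0.03, 0, 0, 0, 0, 0, 0, 0, 0, 0, 0, 0, 0, 0, 0, 0, 0]
}}

```text
clock: 14.6
tool_pos: [0.5626, 0.0358, 0.1229]
tool_rot: [[-0.941, -0.339, 0.0], [-0.339, 0.941, 0.0], [-0.0, 0.0, -1.0]]
ft_force: [-0.5, -0.4, -1.8]
finger_gap: 0.103
grasp_force: 45.0
```

```bash
python3 go.py .5622 .0354 .123
```

```text
t 14.6 p [0.5626 0.0358 0.1229] yaw_toolx -160.2 tz [ 0.  0. -1.] gap 9.7 F [-0.54 -0.36 -1.79] g 45.0
[0.5622 0.0354 0.123 ] units [ 0.024 -0.013 -0.006] rows 1.0
```

Request:
{"method": "jog_arm", "body": {
  "motion": [0, 0.03, 0, 0, 0, 0, 0, 0.03, 0, 0, 0, 0, 0, 0, 0, 0, 0, 0, 0, 0, 0, 0, 0, 0]
}}

```text
clock: 15.0
tool_pos: [0.5621, 0.0369, 0.1228]
tool_rot: [[-0.941, -0.339, -0.0], [-0.339, 0.941, 0.0], [0.0, 0.0, -1.0]]
ft_force: [0.3, -0.3, -1.6]
finger_gap: 0.106
grasp_force: 45.0
```

Request:
{"method": "jog_arm", "body": {
  "motion": [0, 0.03, 0, 0, 0, 0, 0, 0.03, 0, 0, 0, 0, 0, 0, 0, 0, 0, 0, 0, 0, 0, 0, 0, 0]
}}

```text
clock: 15.4
tool_pos: [0.5618, 0.0376, 0.1229]
tool_rot: [[-0.941, -0.338, 0.0], [-0.338, 0.941, -0.0], [0.0, -0.0, -1.0]]
ft_force: [0.6, -2.3, -1.7]
finger_gap: 0.103
grasp_force: 45.0
```

```bash
python3 go.py .5622 .0354 .123
```

```text
t 15.4 p [0.5618 0.0376 0.1229] yaw_toolx -160.23 tz [ 1.e-04 -4.e-04 -1.e+00] gap 9.7 F [ 0.6  -2.27 -1.72] g 45.0
[0.5622 0.0354 0.123 ] units [ 0.018 -0.109 -0.006] rows 1.0
```

Light contact (~2.5 N). I'll check alignment before pressing.

Run:
```python
from h import *
from rig import readout
s=vision.get_image("side")[:,:,::-1].copy();cv2.imwrite("pics/side3.png",s)
s0=cv2.imread("pics/side0.png");p=readout.read_state()["tool_pos"]
k=8;x0,y0,w,h=210,165,70,70
def up(im):return cv2.resize(im[y0:y0+h,x0:x0+w-20],None,fx=k,fy=k,interpolation=cv2.INTER_CUBIC)
P=pose((p[0],p[1],.3455),np.array([(x,y,z) for x,y in((-86,41),(86,41)) for z in(0,36)]+[(x,-5,z) for x in(-58,58) for z in(0,36)])/1000);P[:,2]+=p[2]-.0249
a=up(s);b=up(s0)
for q in (proj("side",P)-[x0,y0]+.5)*k: cv2.circle(a,tuple(np.int32(q)),2,(0,0,255),-1)
y=np.array([-np.sin(.344),np.cos(.344)]);m=np.array([.547,.0778])+.002*y
M=pose((*m,.344),np.array([(x,0,z) for x in(-.086,-.058,.058,.086) for z in(.098,.134)]+[(0,0,.116)]))
for im in(a,b):
    for q in (proj("side",M)-[x0,y0]+.5)*k: cv2.circle(im,tuple(np.int32(q)),2,(255,0,0),-1)
cv2.imwrite("pics/z4.png",np.hstack([a,b])[:600])
```

```text
(no output)
```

View pics/z4.png

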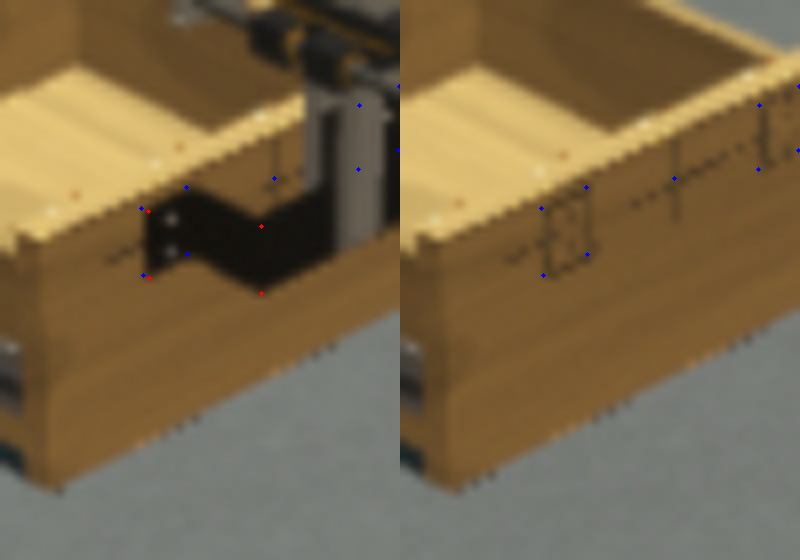

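The left foot (corners (145,210) and (147,278)) sits on its pencilled outline (corners (145,210) and (147,277)) to within about 1 mm. Pressing further.

Request:
{"method": "jog_arm", "body": {
  "motion": [0, 0.03, 0, 0, 0, 0, 0, 0.03, 0, 0, 0, 0, 0, 0, 0, 0, 0, 0, 0, 0, 0, 0, 0, 0]
}}

```text
clock: 15.85
tool_pos: [0.5615, 0.0383, 0.1229]
tool_rot: [[-0.941, -0.338, 0.0], [-0.338, 0.941, -0.001], [0.0, -0.001, -1.0]]
ft_force: [0.6, -4.6, -1.6]
finger_gap: 0.107
grasp_force: 45.0
```

Request:
{"method": "jog_arm", "body": {
  "motion": [0, 0.03, 0, 0, 0, 0, 0, 0, 0, 0, 0, 0, 0, 0, 0, 0, 0, 0]
}}

```text
clock: 16.15
tool_pos: [0.5614, 0.0386, 0.1229]
tool_rot: [[-0.941, -0.338, 0.0], [-0.338, 0.941, -0.001], [-0.0, -0.001, -1.0]]
ft_force: [1.6, -6.0, -2.2]
finger_gap: 0.106
grasp_force: 45.0
```

```bash
cat > f.py <<'E'
from rig import readout,vision
import numpy as np
F=[]
for i in range(6): vision.get_image("side"); s=readout.read_state(); F.append(s["ft_force"])
F=np.array(F);print("push",(F@s["tool_rot"]).mean(0).round(2),"std",F.std(0).round(2),s["grasp_force"],s["wrist_torque"].round(2))
E
python3 f.py; python3 go.py
```

```text
push [ 0.36 -5.69  2.03] std [0.49 0.51 0.5 ] 45.00116407871246 [-1.26 -0.3  -0.1 ]
t 16.45 p [0.5614 0.0386 0.1229] yaw_toolx -160.24 tz [ 5.0e-04 -1.2e-03 -1.0e+00] gap 9.5 F [ 1.79 -5.63 -1.44] g 45.0
```

Request:
{"method": "jog_arm", "body": {
  "motion": [0, 0.03, 0, 0, 0, 0, 0, 0.03, 0, 0, 0, 0, 0, 0.03, 0, 0, 0, 0, 0, 0.03, 0, 0, 0, 0, 0, 0, 0, 0, 0, 0, 0, 0, 0, 0, 0, 0]
}}

```text
clock: 17.05
tool_pos: [0.5611, 0.0393, 0.1229]
tool_rot: [[-0.941, -0.337, 0.001], [-0.337, 0.941, -0.003], [-0.0, -0.003, -1.0]]
ft_force: [2.4, -8.4, -2.3]
finger_gap: 0.103
grasp_force: 45.0
```

```bash
python3 f.py; python3 go.py
```

```text
push [ 0.43 -9.    2.33] std [0.32 0.23 0.5 ] 44.99974250793457 [-1.89 -0.55 -0.02]
t 17.35 p [0.5612 0.0393 0.123 ] yaw_toolx -160.29 tz [ 0.0016 -0.0028 -1.    ] gap 10.0 F [ 2.06 -8.57 -2.43] g 45.0
```

Request:
{"method": "jog_arm", "body": {
  "motion": [0, 0.03, 0, 0, 0, 0, 0, 0.03, 0, 0, 0, 0, 0, 0.03, 0, 0, 0, 0, 0, 0.02, 0, 0, 0, 0, 0, 0, 0, 0, 0, 0, 0, 0, 0, 0, 0, 0]
}}

```text
clock: 17.95
tool_pos: [0.5609, 0.04, 0.123]
tool_rot: [[-0.942, -0.337, 0.002], [-0.337, 0.942, -0.004], [-0.001, -0.005, -1.0]]
ft_force: [3.5, -9.6, -2.1]
finger_gap: 0.105
grasp_force: 45.0
```

```bash
python3 f.py; python3 go.py
python3 - <<'E'
import cv2,numpy as np
from rig import vision
s=vision.get_image("side")[:,:,::-1]
k=8;x0,y0,w,h=210,165,80,70
cv2.imwrite("pics/z5.png",cv2.resize(s[y0:y0+h,x0:x0+w],None,fx=k,fy=k,interpolation=cv2.INTER_CUBIC))
E
```

```text
push [  0.35 -11.6    2.7 ] std [0.26 0.24 0.43] 44.99910593032837 [-2.5  -0.69 -0.07]
t 18.25 p [0.561 0.04  0.123] yaw_toolx -160.33 tz [ 0.0024 -0.0044 -1.    ] gap 9.7 F [  3.83 -10.96  -2.88] g 45.0
```

View pics/z5.png

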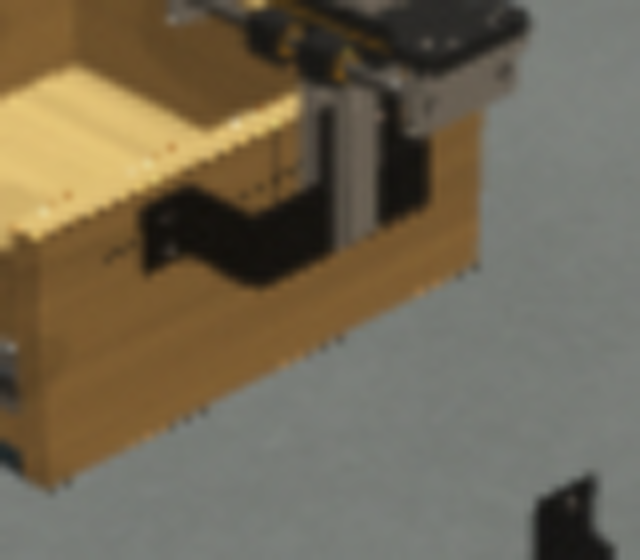

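The pull sits flat, level and aligned with the pencil line, at 11.6 N. Holding.

Request:
{"method": "jog_arm", "body": {
  "motion": [0, 0, 0, 0, 0, 0, 0, 0, 0, 0, 0, 0, 0, 0, 0, 0, 0, 0, 0, 0, 0, 0, 0, 0, 0, 0, 0, 0, 0, 0, 0, 0, 0, 0, 0, 0, 0, 0, 0, 0, 0, 0, 0, 0, 0, 0, 0, 0, 0, 0, 0, 0, 0, 0, 0, 0, 0, 0, 0, 0, 0, 0, 0, 0, 0, 0, 0, 0, 0, 0, 0, 0, 0, 0, 0, 0, 0, 0, 0, 0, 0, 0, 0, 0, 0, 0, 0, 0, 0, 0, 0, 0, 0, 0, 0, 0, 0, 0, 0, 0, 0, 0, 0, 0, 0, 0, 0, 0, 0, 0, 0, 0, 0, 0, 0, 0, 0, 0, 0, 0]
}}

```text
clock: 20.3
tool_pos: [0.561, 0.04, 0.1231]
tool_rot: [[-0.942, -0.336, 0.002], [-0.336, 0.942, -0.004], [-0.001, -0.005, -1.0]]
ft_force: [3.5, -11.3, -2.2]
finger_gap: 0.103
grasp_force: 45.0
```

Request:
{"method": "jog_arm", "body": {
  "motion": [0, 0, 0, 0, 0, 0, 0, 0, 0, 0, 0, 0, 0, 0, 0, 0, 0, 0, 0, 0, 0, 0, 0, 0, 0, 0, 0, 0, 0, 0, 0, 0, 0, 0, 0, 0, 0, 0, 0, 0, 0, 0, 0, 0, 0, 0, 0, 0, 0, 0, 0, 0, 0, 0, 0, 0, 0, 0, 0, 0, 0, 0, 0, 0, 0, 0, 0, 0, 0, 0, 0, 0, 0, 0, 0, 0, 0, 0, 0, 0, 0, 0, 0, 0, 0, 0, 0, 0, 0, 0, 0, 0, 0, 0, 0, 0, 0, 0, 0, 0, 0, 0, 0, 0, 0, 0, 0, 0, 0, 0, 0, 0, 0, 0, 0, 0, 0, 0, 0, 0]
}}

```text
clock: 22.3
tool_pos: [0.561, 0.04, 0.123]
tool_rot: [[-0.942, -0.337, 0.002], [-0.337, 0.942, -0.004], [-0.001, -0.005, -1.0]]
ft_force: [3.5, -10.7, -2.9]
finger_gap: 0.103
grasp_force: 45.0
```

```bash
python3 f.py; python3 go.py; python3 -c "
from rig import bot;print(bot.job_done())"
```

```text
push [  0.22 -11.62   2.79] std [0.36 0.32 0.26] 44.999093413352966 [-2.49 -0.73 -0.04]
t 22.6 p [0.561 0.04  0.123] yaw_toolx -160.34 tz [ 0.0024 -0.0044 -1.    ] gap 9.5 F [  3.64 -11.38  -2.31] g 45.0
the job is handed in; nothing more can be done
None
```

The job is handed in with the short pull still gripped and pressed on its outlines at about 11.6 N, held steady for over 4 s; the left foot matched its outline to about 1 mm, but the gripper hid the right foot from the camera, and no verdict came back.

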